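# Release the milk tube for washing

## Task

Closing time at the coffee bar: take the steel suction tube out of the square milk pot and stand it in the empty compartment of the cutlery basket for washing. Its quick coupling holds the tube fast until the black release collar around it has been pushed fully down; then draw the tube straight up and out, and let go of it only once it is resting on the compartment's floor. Leave the collar of the round pot alone.

Things in the scene. Friction and masses are not known exactly. Their poses are not given: they have to be found in the camera images.
- tube: Rigid steel tube, 16 mm dia, 145 mm long, 90 g, upright in the coupling on the square steel pot (130 x 130 mm, 85 mm high, fixed). Origin: centre of its lower end, 18 mm above the counter at first; z up the tube. Its top is 51 mm above the raised collar. A bead, 25 mm dia, 60 to 66 mm from the lower end, is what the coupling grips. The lower end clears the collar after a 100 mm rise.
- collar (a joint): Travel in m of the square pot's release collar: 0 up (tube locked), 0.012 fully down against a hard stop; from 0.008 the tube is free. It stays where pushed. Flat black ring around the tube, coaxial, 68 mm outer, 34 mm inner dia, top face 112 mm above the counter when up, 100 mm when down. About 5 N anywhere on the ring moves it, e.g. two fingertips astride the tube.
- slot (a point): Centre of the inner floor (4 mm above the counter) of the empty compartment of the fixed sage-green cutlery basket, 70 x 150 mm, 75 mm high, walls 4 mm. Two compartments side by side, each 62 (point x) by 69 mm (point y), 71 mm deep. The other one, towards -y of the point, holds cutlery handles 80 to 100 mm from this point, up to 114 mm above the counter. A tube released here leans on the wall.
- round_collar_top (a point): Centre of the top face, 112 mm above the counter, of the like collar on the round steel pot (134 mm dia, fixed). It has the same coupling and tube, the tube's top 165 mm above the counter. Not to be pushed.

How it is judged (in metres and radians):
On the way, in this order (a step that is already met when the one before it is completed fails the run):
1. the square pot's collar is pushed down (at least 8 of its 12 mm) (value of joint collar above 0.008 m), for 0.1 s.
2. the tube is drawn up clear of the coupling (height (world z) of tube above 0.105 m), for 0.05 s.
3. the tube rests on the floor of the empty compartment (lower end within 20 mm of it) while still held (x of tube in the frame of slot between -0.035 and 0.035 m and y of tube in the frame of slot between -0.037 and 0.037 m and height (world z) of tube below 0.024 m and contact force between the fingers and tube above 0.5 N), for 0.1 s.
At the end, for the whole second after the job is handed in: The tube stands or leans, right way up, at rest in the empty compartment: its lower end inside the compartment and within 20 mm of its floor, tilted less than 50 degrees (x of tube in the frame of slot between -0.035 and 0.035 m and y of tube in the frame of slot between -0.037 and 0.037 m and height (world z) of tube below 0.024 m and angle between tube's own z axis and vertical below 0.87 rad and linear speed of tube below 0.05 m/s); the robot touches nothing.
It fails at once if the round pot's collar is pushed down by more than 4 mm (distance of round_collar_top from where it was at the start of the episode above 0.004 m).
It also fails if it takes over 48 s, if anything falls off the work surface, if the arm or the gripper's body presses on something with over 40 N, if the wrist force passes 120 N, or if a joint passes its speed limit or range.

## Robot

A 6-joint arm with a two-finger parallel gripper is mounted at the origin on the work surface. World frame = base frame: x ahead of the robot, y to its left, z up, the work surface at z = 0. Lengths are in mm, angles in rad, forces in N, time in s.
With the tool pointing down it reaches from about 250 to 775 mm from the base axis. Payload 4 kg.
Tool frame: the origin (TCP) lies at the centre of the arm's flange, where the gripper is bolted on; the fingertips stand 199 mm ahead of it and the grasp point (between the pads) lies 180 mm ahead of it (env.tip_extent is the distance from the TCP to the fingertips, in mm); z points along the fingers, y is the line along which they close (so a half turn about z gives the same grasp; the last joint's range is limited). The gripper opens to 94 mm and grips with 3 to 60 N. Pads are 16 mm wide; open, the fingers measure 119 mm over their backs; the gripper's body (75 mm by 177 mm) begins 78 mm behind the grasp point.
Start: joints at [1.036, 0.087, 1.371, -0, 1.684, -0.103], TCP at [230.181, 499.517, 404.706] pointing down, gripper open.
Joint ranges: [-3.1, 3.1], [-0.76, 2.03], [0.27, 2.55], [-1.08, 4.22], [0.17, 2.65], [-2.57, 2.57]. Speed limits (rad/s): [2.79, 2.79, 3.14, 3.14, 3.14, 3.14].

## Interface

Orientations are given as a unit quaternion [w, x, y, z].
In Python, from rig import env, vision, order gives the robot as it stands. The module is installed in compiled form; this text tells all that it offers.
- The arm moves only by the tool drive_tool, never from a script. Its argument "deltas" is a list that holds one entry, the list of rows, each a list of 6 numbers: the shift along the tool's x, y, z in units of 30 mm (1.0 is 30 mm), then the turn, a rotation vector about the tool's x, y, z in units of 6 degrees (1.0 is 6 degrees). A call has 1 to 12 rows; each row shifts and turns the commanded pose from where the row before left it, along the tool's axes as they then stand; what a row does not reach is not made up. A row lasts 1/8 s, in which the tool goes at most 62.5 mm and 10.7 degrees, less where a joint would pass 70% of its speed; a pose out of reach is approached as far as the arm can. A call with a number of a shift or a turn outside -1 to 1 is refused whole. A call with a gripper value outside its range is refused whole. "jaw" is the finger opening in mm, from 0 to 94, set as the call begins (left out, the last holds). The fingers move at their own pace and stop on an object; "squeeze" is the grip in N (left out, the last holds). Time passes only in rows, so rows that do not move let the fingers close. It gives the time, the measured TCP pose, the force, the opening and the grip force at its end, in the units of the state.
- env.read_state(): the state, without advancing time (a new reading comes with each control period).
- vision.capture(name): name is "scene" or "top" or "wrist"; returns a dict with "image" (420x560x3 uint8, red, green, blue), "fx", "fy", "cx", "cy" (pixels), "rvec" (rotation vector, rad) and "tvec" (3), from world to camera coordinates, as OpenCV has them; the wrist camera has in their place "tool_from_camera" (4x4, takes a point from camera to tool coordinates, whose origin is the TCP and whose axes are the flange's). Camera axes: x right, y down, z forward; pixel columns grow to the right and rows downward; lengths in mm; the calibration is good to about 2 mm. A picture is of the moment at which its call begins: read the wrist's pose just before it. There is no depth.
- order.close_job(): hands the job in; it is judged then, once.
The state is a dict: "t": time; "q": joint angles; "joint_vel": joint speeds; "effort": joint torques, N m; "eef_pos": TCP position; "tcp_rot": TCP orientation; "force": force on the tool from outside, world axes, zero at the start; "ft_torque": the same for the moment, N m; "width": finger opening in mm; "grasp_force": force on a finger pad.
Only numpy, scipy, OpenCV 4.12 (cv2) and the standard library are available. Lean on these libraries where they do the work, as an engineer would, in place of code of your own. Each camera call takes 0.05 s, during which the arm holds its last target. There are 200 camera calls.

## Working session

There is one attempt and no reset: what is moved stays moved. The work goes in short steps, Python scripts to look and compute and a tool call to move; the robot and the scene stay as the last step left them, time stands still between calls to the robot, and variables do not carry over. Pictures are saved under pics/ and viewed, at most 10 in all, crops included, and the job is handed in when it is done.

Besides the shell and the picture viewer there is one more tool, called after "Emit:" as a command line: name --argument value ..., lists and objects as JSON in quotes. drive_tool: Moves the arm, as the interface text tells. Shifts and turns lie within -1 to 1; 1 stands for 30 mm of shift or 6 degrees of turn. Its arguments: {"type":"object","properties":{"deltas":{"type":"array","items":{"type":"array","items":{"type":"array","items":{"type":"number"}}}},"jaw":{"type":"number"},"squeeze":{"type":"number"}},"required":["deltas"]}

```bash
mkdir -p pics
python3 - <<'E'
from rig import env, vision
import cv2, pickle
s=env.read_state(); print({k:s[k] for k in('t','eef_pos','tcp_rot','width','force')})
for n in('scene','top'):
    c=vision.capture(n); pickle.dump(c,open(n+'.pkl','wb')); cv2.imwrite(f'pics/{n}.png',c['image'][:,:,::-1])
E
```

```text
{'t': 0.0, 'eef_pos': array([230.11851599, 499.42845736, 403.50065282]), 'tcp_rot': array([-3.36359433e-04,  2.14223924e-01,  9.76783950e-01, -1.05512453e-03]), 'width': 93.91236850986947, 'force': array([-0.45309673,  0.19235964, -0.12221178])}
```

View pics/scene.png

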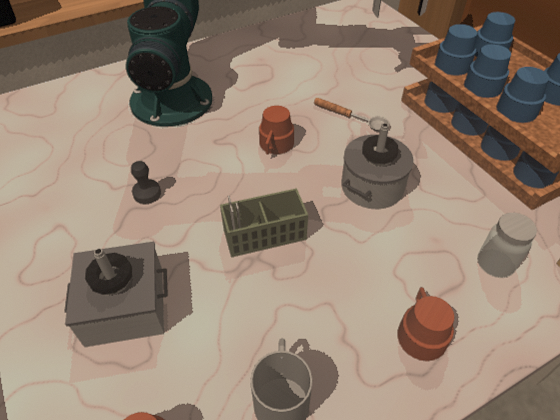

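View pics/top.png

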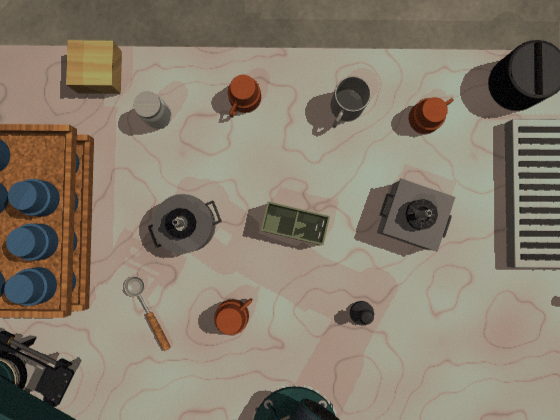

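```bash
cat > h.py <<'E'
import numpy as np, cv2, pickle
def ray(c,u,v,z):
    R=cv2.Rodrigues(np.asarray(c['rvec'],float))[0]; t=np.asarray(c['tvec'],float).ravel()
    C=-R.T@t; d=R.T@np.array([(u-c['cx'])/c['fx'],(v-c['cy'])/c['fy'],1])
    return C+d*(z-C[2])/d[2]
E
python3 - <<'E'
from h import *
t=pickle.load(open('top.pkl','rb')); s=pickle.load(open('scene.pkl','rb'))
a=cv2.resize(t['image'][180:260,370:470,::-1],(400,320),interpolation=2)
b=cv2.resize(t['image'][185:265,245:345,::-1],(400,320),interpolation=2)
c=cv2.resize(s['image'][230:330,60:180,::-1],(400,280),interpolation=2)
d=cv2.resize(s['image'][170:260,200:320,::-1],(400,280),interpolation=2)
cv2.imwrite('pics/crops.png',np.vstack([np.hstack([a,b]),np.hstack([c,d])]))
E
```

```text
(no output)
```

View pics/crops.png

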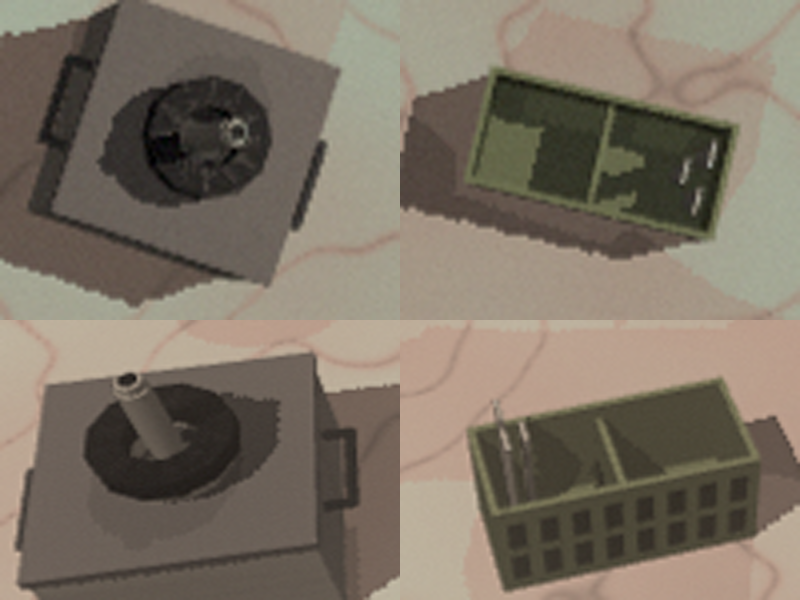

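Run:
```python
from h import *
t=pickle.load(open('top.pkl','rb')); s=pickle.load(open('scene.pkl','rb'))
print('tube top',ray(t,429,212.75,163),ray(s,99.3,251.8,163))
print('collar',ray(t,422,214.5,112), ray(s,60+162/3.333,230+121/2.8,112))
P=[ray(t,245+(u-400)/4,185+v/4,75)[:2] for u,v in((492,68),(738,125),(713,238),(468,182))]
print(P); c=np.mean(P,0); y=(P[0]+P[3]-P[1]-P[2])/2; L=np.linalg.norm(y); y/=L
print(c,L,np.degrees(np.arctan2(y[1],y[0])),'slot',c+y*36.5, 'wide',np.linalg.norm(P[0]-P[3]))
Q=[ray(s,200+(u-400)/3.333,170+(v-320)/3.111,75)[:2] for u,v in((470,430),(722,380),(760,458),(497,513))]
print(Q,np.mean(Q,0))
print('pot corners',[ray(t,370+u/4,180+v/4,85)[:2] for u,v in((122,0),(340,70),(270,285),(50,213))])
print('round',ray(t,180,224,112))
from scipy.spatial.transform import Rotation as R
from rig import env
st=env.read_state();q=st['tcp_rot'];print(R.from_quat(np.roll(q,-1)).as_matrix(),st['q'])
```

```text
tube top [ 521.90679859 -280.4272443   163.        ] [ 523.51156144 -279.55663246  163.        ]
collar [ 520.67778046 -280.03363577  112.        ] [ 527.62183397 -281.01915245  112.        ]
[array([548.78652617,  69.60102186]), array([516.64917896, -74.4684754 ]), array([450.61723221, -60.11943051]), array([481.98673668,  82.94901007])]
[499.50991851   4.4905315 ] 147.03852858979204 77.528550507456 slot [507.3922066   40.12926794] wide 68.12033958936372
[array([452.49392607, -58.52730386]), array([485.67837048,  84.83631062]), array([550.18066812,  71.21991964]), array([517.15816351, -72.10982847])] [501.37778204   6.35477448]
pot corners [array([ 602.03638592, -238.34442536]), array([ 562.30220329, -364.75548787]), array([ 437.44110299, -323.09280427]), array([ 477.87323965, -196.17596632])]
round [494.40716118 267.23660922 112.        ]
[[-9.08209355e-01  4.18514880e-01 -1.03124614e-03]
 [ 4.18516094e-01  9.08207760e-01 -1.71577005e-03]
 [ 2.18510452e-04 -1.98987151e-03 -9.99997996e-01]] [ 1.03590502e+00  8.78902261e-02  1.37210179e+00  1.26768713e-05
  1.68360243e+00 -1.03079278e-01]
```

Emit:
drive_tool --deltas '[[[-0.5,-0.5,0,0,0,0],[-1,-1,0,0,0,0],[-1,-1,0,0,0,0],[-1,-1,0,0,0,0],[-1,-1,0,0,0,0],[-1,-1,0,0,0,0],[-1,-1,0,0,0,0],[-1,-1,0,0,0,0],[-1,-1,0,0,0,0],[-1,-1,0,0,0,0],[-1,-1,0,0,0,0],[-1,-1,0,0,0,0]]]' --jaw 40

```text
t: 1.6
eef_pos: [398.5, 39.7, 404.6]
tcp_rot: [0.0, 0.215, 0.977, -0.0]
force: [0.4, 0.8, 0.5]
width: 40.1
grasp_force: 0.0
```

Emit:
drive_tool --deltas '[[[-1,-1,0,0,0,0],[-1,-1,0,0,0,0],[-1,-1,0,0,0,0],[-1,-1,0,0,0,0],[-1,-1,0,0,0,0],[-1,-1,0,0,0,0],[-1,-1,0,0,0,0],[-1,-1,0,0,0,0],[-0.23,-0.03,0,0,0,0],[0,0,0,0,0,0],[0,0,0,0,0,0]]]'

```text
t: 2.98
eef_pos: [522.1, -279.3, 405.0]
tcp_rot: [-0.0, 0.214, 0.977, 0.0]
force: [-0.2, -0.7, 0.9]
width: 39.9
grasp_force: 0.0
```

Run:
```python
from rig import env, vision
import cv2, pickle
s=env.read_state(); print(s['t'],s['eef_pos'],s['tcp_rot'],s['width'],s['force'])
c=vision.capture('wrist'); pickle.dump((s,c),open('w1.pkl','wb')); cv2.imwrite('pics/w1.png',c['image'][:,:,::-1])
```

```text
2.975 [ 522.05966553 -279.32843318  404.99364413] [-2.26418597e-05  2.13758262e-01  9.76886576e-01  1.52040071e-04] 39.86603076514327 [-0.21645255 -0.74911017  0.87363216]
```

View pics/w1.png

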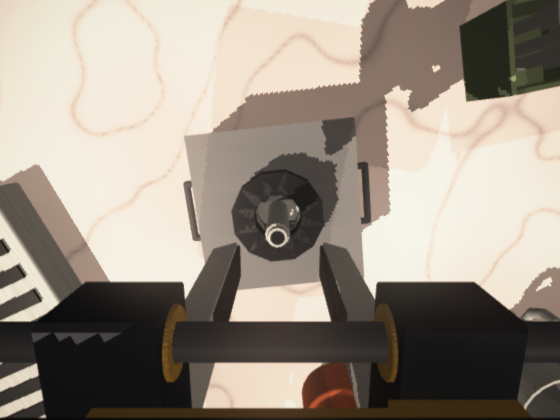

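```bash
cat >> h.py <<'E'
from scipy.spatial.transform import Rotation as Ro
def wray(s,c,u,v,z):
    R=Ro.from_quat(np.roll(s['tcp_rot'],-1)).as_matrix(); T=np.asarray(c['tool_from_camera'])
    C=R@T[:3,3]+s['eef_pos']; d=R@T[:3,:3]@np.array([(u-c['cx'])/c['fx'],(v-c['cy'])/c['fy'],1])
    p=C+d*(z-C[2])/d[2]; return p.round(1), (R.T@(p-s['eef_pos'])).round(1)
E
python3 - <<'E'
from h import *
s,c=pickle.load(open('w1.pkl','rb'))
print(wray(s,c,277,236,163),wray(s,c,278,215,112))
E
```

```text
(array([ 522.1, -280.6,  163. ]), array([ -0.5,  -1.2, 242. ])) (array([ 521.4, -279.8,  112. ]), array([  0.4,  -0.8, 293. ]))
```

Emit:
drive_tool --deltas '[[[0,-0.03,0.5,0,0,0],[0,0,0.8,0,0,0],[0,0,0.8,0,0,0],[0,0,0.5,0,0,0],[0,0,0.2,0,0,0],[0,0,0.2,0,0,0],[0,0,0.15,0,0,0],[0,0,0.1,0,0,0],[0,0,0.1,0,0,0],[0,0,0,0,0,0]]]'

```text
t: 4.28
eef_pos: [522.3, -281.2, 304.8]
tcp_rot: [0.001, 0.214, 0.977, -0.0]
force: [-1.4, 0.8, 3.8]
width: 40.0
grasp_force: 2.2
```

Emit:
drive_tool --deltas '[[[0,0,0.08,0,0,0],[0,0,0.06,0,0,0],[0,0,0.05,0,0,0],[0,0,0,0,0,0],[0,0,0,0,0,0]]]'

```text
t: 4.9
eef_pos: [522.3, -281.2, 299.4]
tcp_rot: [0.001, 0.214, 0.977, -0.0]
force: [-1.0, 0.6, 8.0]
width: 40.0
grasp_force: 3.8
```

Emit:
drive_tool --deltas '[[[0,0,0.04,0,0,0],[0,0,0,0,0,0],[0,0,0,0,0,0]]]'

```text
t: 5.28
eef_pos: [522.3, -281.2, 299.4]
tcp_rot: [0.001, 0.214, 0.977, -0.0]
force: [-2.1, 1.2, 10.6]
width: 40.2
grasp_force: 5.6
```

Emit:
drive_tool --deltas '[[[0,0,-0.2,0,0,0],[0,0,-0.2,0,0,0],[0,0,0,0,0,0]]]'

```text
t: 5.65
eef_pos: [522.2, -281.2, 309.0]
tcp_rot: [-0.0, 0.214, 0.977, 0.0]
force: [-0.5, -0.5, 0.3]
width: 39.7
grasp_force: 0.0
```

Emit:
drive_tool --deltas '[[[0,0,0,0,0,0],[0,0,0,0,0,0],[0,0,0,0,0,0],[0,0,0,0,0,0],[0,0,0,0,0,0],[0,0,0,0,0,0]]]' --jaw 0 --squeeze 30

```text
t: 6.4
eef_pos: [522.2, -281.1, 309.1]
tcp_rot: [-0.0, 0.214, 0.977, 0.0]
force: [0.1, 0.6, -1.7]
width: 15.5
grasp_force: 30.0
```

Emit:
drive_tool --deltas '[[[0,0,-0.2,0,0,0],[0,0,-0.4,0,0,0],[0,0,-0.6,0,0,0],[0,0,-0.8,0,0,0],[0,0,-0.8,0,0,0],[0,0,-0.8,0,0,0],[0,0,-0.5,0,0,0],[0,0,-0.2,0,0,0],[0,0,0,0,0,0]]]'

```text
t: 7.52
eef_pos: [522.2, -281.1, 438.4]
tcp_rot: [0.0, 0.214, 0.977, 0.0]
force: [-0.1, -0.6, -0.1]
width: 15.7
grasp_force: 30.0
```

Run:
```python
from rig import env, vision
from h import *
s=env.read_state(); print(s['t'],s['eef_pos'],s['width'],s['force'])
c=vision.capture('scene'); cv2.imwrite('pics/s2.png',c['image'][:,:,::-1])
R=Ro.from_quat(np.roll(s['tcp_rot'],-1)).as_matrix()
d=np.array([508,41,s['eef_pos'][2]])-s['eef_pos']; print((R.T@d)/30)
```

```text
7.525 [ 522.16888816 -281.13968035  438.35610509] 15.70128177465683 [-0.05765188 -0.62811327 -0.14182859]
[ 4.92326209e+00  9.55452612e+00 -1.74006886e-05]
```

View pics/s2.png

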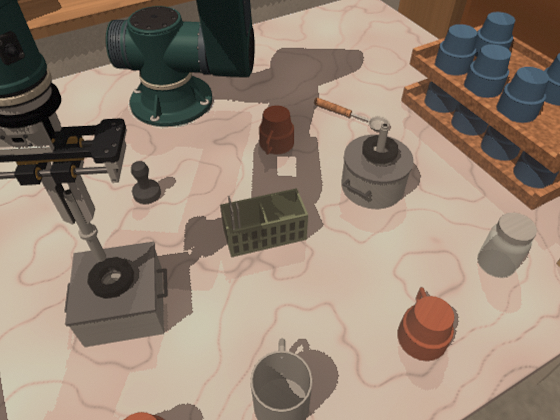

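The tube is held upright and clear of the collar, with its bead at about (90,228). The basket is unchanged at about (265,222).

Emit:
drive_tool --deltas '[[[0.2,0.4,0,0,0,0],[0.4,0.8,0,0,0,0],[0.5,1,0,0,0,0],[0.5,1,0,0,0,0],[0.5,1,0,0,0,0],[0.5,1,0,0,0,0],[0.5,1,0,0,0,0],[0.5,1,0,0,0,0],[0.5,1,0,0,0,0],[0.5,0.8,0,0,0,0],[0.3,0.5,0,0,0,0],[0.02,0.05,0,0,0,0]]]'

```text
t: 9.07
eef_pos: [507.7, 41.9, 438.0]
tcp_rot: [-0.0, 0.213, 0.977, -0.0]
force: [-0.9, -1.6, -0.3]
width: 15.7
grasp_force: 30.0
```

Emit:
drive_tool --deltas '[[[0,0,0,0,0,0],[0,0,0,0,0,0],[0,0,0,0,0,0]]]'

```text
t: 9.45
eef_pos: [508.1, 40.1, 438.2]
tcp_rot: [-0.0, 0.215, 0.977, -0.0]
force: [0.8, -0.6, -1.1]
width: 15.8
grasp_force: 30.0
```

Run:
```python
from rig import env, vision
from h import *
s=env.read_state(); print(s['t'],s['eef_pos'],s['width'],s['force'])
c=vision.capture('wrist'); pickle.dump((s,c),open('w2.pkl','wb')); cv2.imwrite('pics/w2.png',c['image'][:,:,::-1])
```

```text
9.45 [508.14936195  40.12076232 438.21554214] 15.751621182712977 [ 0.79018155 -0.55712148 -1.13470801]
```

View pics/w2.png

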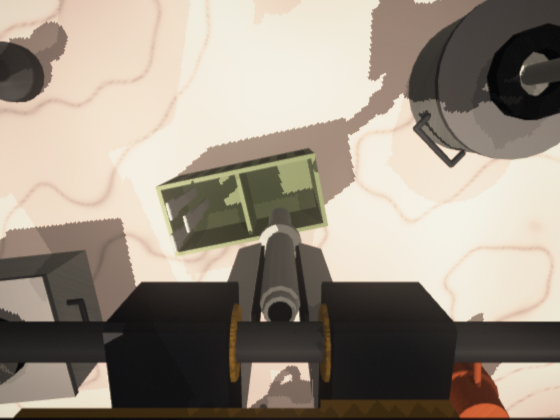

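Run:
```python
from h import *
s,c=pickle.load(open('w2.pkl','rb'))
for p in((240,172),(313,153),(327,226),(250,238),(282.5,197)): print(wray(s,c,*p,75))
```

```text
(array([471.5,  17.6,  75. ]), array([ 23.8, -35.8, 363.2]))
(array([483.8,  85.1,  75. ]), array([ 41. ,  30.6, 363.2]))
(array([552. ,  69.7,  75. ]), array([-27.4,  45.3, 363.2]))
(array([532.1,  -1.6,  75. ]), array([-39.3, -27.8, 363.2]))
(array([508.9,  43.1,  75. ]), array([  0.5,   3.1, 363.2]))
```

Emit:
drive_tool --deltas '[[[0,0.07,0.4,0,0,0],[0,0,0.8,0,0,0],[0,0,0.8,0,0,0],[0,0,0.8,0,0,0],[0,0,0.7,0,0,0],[0,0,0.5,0,0,0],[0,0,0.3,0,0,0],[0,0,0.2,0,0,0],[0,0,0.1,0,0,0],[0,0,0,0,0,0]]]'

```text
t: 10.75
eef_pos: [509.0, 42.7, 300.6]
tcp_rot: [0.0, 0.214, 0.977, 0.0]
force: [-0.5, -0.4, -1.5]
width: 16.0
grasp_force: 30.0
```

Emit:
drive_tool --deltas '[[[0,0,0.05,0,0,0],[0,0,0.05,0,0,0],[0,0,0,0,0,0]]]'

```text
t: 11.12
eef_pos: [508.9, 42.8, 297.3]
tcp_rot: [-0.0, 0.214, 0.977, 0.0]
force: [0.5, 0.2, -2.0]
width: 15.7
grasp_force: 30.0
```

Emit:
drive_tool --deltas '[[[0,0,0.04,0,0,0],[0,0,0.04,0,0,0],[0,0,0.02,0,0,0],[0,0,0,0,0,0]]]'

```text
t: 11.62
eef_pos: [509.0, 42.8, 294.9]
tcp_rot: [0.0, 0.214, 0.977, 0.0]
force: [-0.6, -0.4, 3.0]
width: 15.4
grasp_force: 30.0
```

Emit:
drive_tool --deltas '[[[0,0,0,0,0,0],[0,0,0,0,0,0],[0,0,0,0,0,0],[0,0,0,0,0,0],[0,0,0,0,0,0],[0,0,0,0,0,0],[0,0,0,0,0,0]]]' --jaw 70

```text
t: 12.5
eef_pos: [508.9, 42.8, 294.3]
tcp_rot: [0.0, 0.214, 0.977, 0.0]
force: [0.0, -0.2, -0.1]
width: 69.7
grasp_force: 0.0
```

Emit:
drive_tool --deltas '[[[0,0,-0.2,0,0,0],[0,0,-0.4,0,0,0],[0,0,-0.8,0,0,0],[0,0,-1,0,0,0],[0,0,-1,0,0,0],[0,0,-1,0,0,0],[0,0,-0.6,0,0,0],[0,0,0,0,0,0],[0,0,0,0,0,0]]]'

```text
t: 13.62
eef_pos: [508.8, 42.8, 443.0]
tcp_rot: [-0.001, 0.214, 0.977, -0.0]
force: [0.8, 0.2, -0.8]
width: 70.1
grasp_force: 0.0
```

Run:
```python
from rig import env, vision
from h import *
s=env.read_state(); print(s['t'],s['eef_pos'],s['width'],s['force'])
a=vision.capture('scene')['image'][100:300,130:410]; b=vision.capture('wrist')['image']
cv2.imwrite('pics/end.png',np.hstack([cv2.resize(a,(400,286)),cv2.resize(b,(382,286))])[:,:,::-1])
```

```text
13.625 [508.82562826  42.75370295 443.01038175] 70.14459609732701 [ 0.80164116  0.22609549 -0.84638583]
```

View pics/end.png

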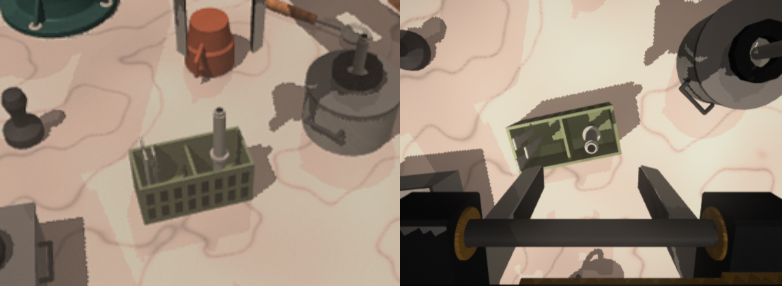

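The tube is standing in the empty compartment, at about (219,135) in the scene crop, and the gripper is clear of everything.

```bash
python3 -c "
from rig import order
print(order.close_job())"
```

```text
the job is handed in; nothing more can be done
None
```

The job is handed in at about 14 s: I pushed the square pot's collar fully down, drew the tube out and stood it in the empty compartment, where the last picture shows it upright. I never touched the round pot's collar; no verdict came back.

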